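# Lay the denture flask on its bed and lock it

### The arm

A 6-joint arm with a two-finger parallel gripper is mounted at the origin on a cart in front of the work surface, level with it; the furniture and walls round the work are solid. World frame = base frame: x ahead of the robot, y to its left, z up, the work surface at z = 0. Lengths are in mm, angles in degrees, forces in N, time in s.
With the tool pointing down it reaches from about 350 to 850 mm from the base axis. Payload 8.1 kg.
Tool frame: the origin (TCP) lies on the centre line of the jaws, within the pads' length; the fingertips stand 11 mm ahead of it and the grasp point (between the pads) lies 8 mm behind it; z points along the fingers, y is the direction in which the jaws open and shut (so a half turn about z gives the same grasp; the last joint's range is limited). The gripper opens to 85 mm and grips with 20 to 120 N. Pads are 22 mm wide; open, the fingers measure 114 mm over their backs; the gripper's body (76 mm by 85 mm) begins 54 mm behind the grasp point. The pads swing forward as they close: fully open they stand 13 mm farther back than shut.
Start: joints at [59.565, 7.471, 85.268, -0, 87.261, -4.893], TCP at [258.688, 541.374, 242.292] pointing down, gripper open.
Joint ranges: [-169.43, 169.43], [-51.17, 129.36], [1.28, 143.12], [-76.62, 256.62], [0, 156.53], [-152.29, 152.29]. Speed limits (degrees/s): [136.94, 136.94, 159.86, 180, 180, 180].

### API

Orientations are given as [roll, pitch, yaw] about the fixed x, y, z axes, in that order (R = Rz(yaw) Ry(pitch) Rx(roll)).
In Python, from bench import telemetry, viewer, r gives the robot as it stands.
- The arm moves only by the shell command python3 -m inch 'ROWS' [FORCE]. ROWS is JSON, a list of rows, each a list of 3 entries, a list of its own where there are three numbers: the shift along the tool's x, y, z in cm, then the turn, a rotation vector about the tool's x, y, z in rad, then the opening, from 0 (shut) to 1 (fully open). A call has 1 to 20 rows; each row is the pose to reach, as a shift and turn from the pose commanded when the call began, along the tool's axes at that moment; what a row does not reach only later rows make up. A row lasts 1/10 s, in which the tool goes at most 50 mm and 8.59 degrees, less where a joint would pass 70% of its speed; a pose out of reach is approached as far as the arm can. A call with a gripper value outside its range is refused whole. The fingers move at their own pace and stop on an object; FORCE is the grip in N (left out, the last holds). Time passes only in rows, so rows that repeat a pose let the fingers close. It gives the time, the measured TCP pose, the force and the opening at its end, in the units of the state.
- telemetry.sense(): the state, without advancing time (a new reading comes with each control period).
- viewer.snapshot(name): name is "side" or "top"; returns the picture (400x640x3 uint8, red, green, blue); there is no depth.
- viewer.camera_model(name): a dict with "fx", "fy", "cx", "cy" (pixels), "cam_to_world" (4x4, takes a point from camera to world coordinates). Camera axes: x right, y down, z forward; pixel columns grow to the right and rows downward; lengths in mm; the calibration is good to about 2 mm. A picture is of the moment at which its call begins. camera_model takes no time and is no camera call.
- r.hand_in(): hands the job in, once; it reports no verdict.
The state is a dict: "time": time; "joint_pos": joint angles; "qd": joint speeds; "joint_efforts": joint torques, N m; "tool_pos": TCP position; "tcp_rot": TCP orientation; "ft_force": force on the tool from outside, world axes, zero at the start; "wrist_torque": the same for the moment, N m; "finger_gap": finger opening in mm.
Only numpy, scipy, OpenCV 4.12 (cv2) and the standard library are available. Lean on these libraries where they do the work, as an engineer would, in place of code of your own. Each camera call takes 0.05 s, during which the arm holds its last target.

### The job

Tip the standing denture flask forward over the lip of the low bed in front of it, without lifting it, so that it lies flat on the bed. Then push it fully home against the bed's end stop so that the hole in its lug comes over the hole in the bed, and drop the red thumbscrew from its stand through both holes until its collar sits on the lug (no turning needed). Leave the bur block and the yellow wax block where they are.

Things in the scene. Friction and masses are not known exactly. Their poses are not given: they have to be found in the camera images.
- flask_bed: Fixed low bed: grey plate 147 mm long (its own x) by 100 mm wide (y), 12 mm thick, with a black rubber face. Origin on its underside, 75 mm in from its lip, on the blue mat (2 mm thick, top at z = +2 mm). Front lip (robot's side) at x = -75 mm. The face of the aluminium end stop is at x = +63 mm; it stands 22 mm above the mat. Side rails, 18 mm above the mat, narrow from 80 mm apart to 72.5 mm and so centre the flask.
- bed_lip (a point): Middle of the bed's front lip, at its top edge, 12 mm above the mat; bed's x = -75 mm. Axes as the bed's. From here to the bed's x = 0 the side rails are 80 mm apart; from x = +29 mm to the end stop they are 72.5 mm apart. Sliding the lying flask home takes only a few N.
- bed_hole (a point): Centre of the upright 13 mm through hole in the bed, at the plate's top face, 12 mm above the mat; at x = +45 mm, y = 0 of the bed. Axes as the bed's.
- flask: Closed denture flask of polished, slippery metal, 0.6 kg, standing on end within 4 mm of the bed's lip. Block 44 mm (its own x) by 70 mm (y) by 84 mm high (z); brass half towards the robot (-x), aluminium half towards the bed (+x). On top a lug rises to 120 mm, 40 mm wide, 11 mm thick, flush with the +x face. Origin at the centre of the end it stands on.
- flask_center (a point): Centre of the flask's block, 42 mm from the end it stands on; axes as the flask's. Pushed forward high on the brass face, the flask pivots on its lower front edge, then falls forward by itself and lies on the bed: brass face up, 56 mm above the mat, this point at 34 mm, lug foremost. At no time may this point rise above z = 80 mm. Fully home, it is at the bed's x = -15 mm.
- flask_hole (a point): Centre of the 13 mm through hole in the flask's lug, half-way through its 11 mm; 102 mm from the end the flask stands on, 18 mm beyond the block and 18 mm from the lug's end. The bore is upright once the flask lies; the lug's upper face is then 23 mm above the mat. Fully home, the lug's end touches the end stop and the end it stood on is at the bed's x = -57 mm.
- screw_grip (a point): Thumbscrew, 50 g: smooth shank 8 mm diameter, 22 mm long, tapered tip; steel collar 22 mm diameter, 4 mm thick; above it a red knob 18 mm diameter, 30 mm tall. This point is on its axis, 22 mm above the collar's underside and 12 mm below the knob's top: the place to grip. It stands upright in its stand, the shank loose in a 12 mm bore: lift it 25 mm or more to free it.
- screw_collar (a point): Centre of the underside of the thumbscrew's collar (the shank goes 22 mm down from here). Fully in, it sits on the lug, 23 mm above the mat.
- screw_stand: Fixed stand of the thumbscrew, on the worktop (z = 0) right of the mat: black round foot 52 mm diameter with a square steel sleeve 22 x 22 mm rising to 36 mm. Origin at the centre of its underside.
- bur_block: Grey block with burs, on the mat to the left, 34 x 66 x 44 mm, loose bystander. Origin at the centre of its underside.
- wax_block: Yellow block of modelling wax, 30 x 62 x 19 mm, right of the mat, beyond the screw stand, loose bystander. Origin at the centre of its underside.
Things that resemble listed ones, but are neither listed nor needed, are in the scene too. There is more than one size of the flask; the job needs the largest.

How it is judged:
By the outcome, as a careful person would: the job done as asked, in the order asked, and still so for the second after the job is handed in, with the robot touching nothing.
It also fails if it takes over 61 s, if anything falls off the work surface, if the arm or the gripper's body presses on something with over 40 N, if the wrist force passes 120 N, or if a joint passes its speed limit or range.

## Working session

There is one attempt and no reset: what is moved stays moved. The work goes in short steps, Python scripts to look and compute and a shell command to move; the robot and the scene stay as the last step left them, time stands still between calls to the robot, and variables do not carry over. Pictures are saved under pics/ and viewed, and the job is handed in when it is done.

```bash
ls; mkdir -p pics; python3 - <<'E'
from bench import telemetry, viewer, r
import cv2
for n in ("side","top"):
    im=viewer.snapshot(n); cv2.imwrite(f"pics/{n}0.png",im[:,:,::-1]); print(n,viewer.camera_model(n))
print(telemetry.sense())
E
```

```text
pics
side {'fx': 373.5997529009334, 'fy': 373.5997529009334, 'cx': 323.99428620452846, 'cy': 201.37735281774576, 'cam_to_world': array([[ 9.90867229e-01, -6.82069817e-02,  1.16318283e-01,
         3.89653079e+02],
       [-1.34808450e-01, -5.20086974e-01,  8.43407506e-01,
        -4.74790575e+02],
       [ 2.96934359e-03, -8.51385545e-01, -5.24532016e-01,
         5.29578889e+02],
       [ 0.00000000e+00,  0.00000000e+00,  0.00000000e+00,
         1.00000000e+00]])}
top {'fx': 463.14090375464997, 'fy': 463.14090375464997, 'cx': 316.2464962630112, 'cy': 201.06040177072057, 'cam_to_world': array([[ 4.74275383e-03, -9.92687183e-01,  1.20621984e-01,
         3.54103366e+02],
       [-9.99787207e-01, -7.12884097e-03, -1.93577024e-02,
         2.48491634e+02],
       [ 2.00760380e-02, -1.20504507e-01, -9.92509756e-01,
         1.09832923e+03],
       [ 0.00000000e+00,  0.00000000e+00,  0.00000000e+00,
         1.00000000e+00]])}
{'time': 0.1, 'joint_pos': array([ 5.95648463e+01,  7.51048398e+00,  8.53236088e+01, -6.85688599e-04,
        8.72607408e+01, -4.89205224e+00]), 'qd': array([ 0.00453948, -0.16668204, -0.15445544,  0.06135742, -0.06947652,
        0.02157935]), 'joint_efforts': array([ 1.03930393e-03, -5.70955575e+01, -5.01939404e+01, -1.76508406e-04,
        8.30118195e-03,  6.47960474e-05]), 'tool_pos': array([258.44706494, 540.95875072, 241.34694958]), 'tcp_rot': array([-1.79905453e+02, -7.40492738e-03,  1.54456926e+02]), 'ft_force': array([-0.14276154, -0.21831852,  0.14087176]), 'wrist_torque': array([ 0.00662625, -0.05496086, -0.00498262]), 'finger_gap': 85.24745818712293}
```

View pics/side0.png

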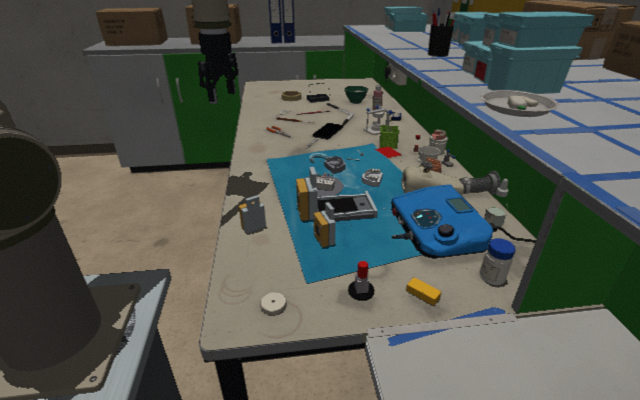

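View pics/top0.png

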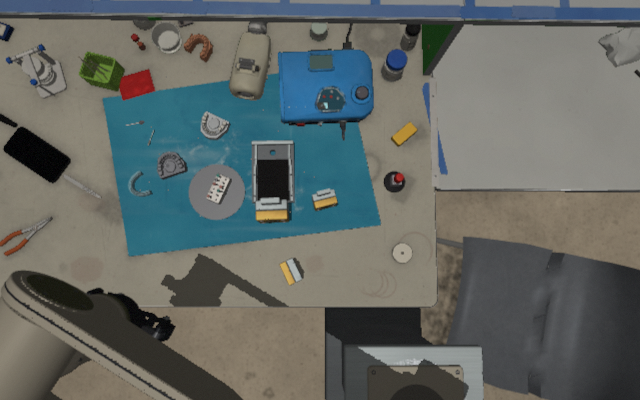

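Candidates for the flask are top (271,210) at the bed's lip, top (325,200) to its right, and top (290,271) at the front. The description (standing within 4 mm of the lip, the largest) picks (271,210). The thumbscrew is the only red knob in a black foot, at top (395,181). The bur block is the one with burs at (217,188), and the wax block is at (404,134). I'll check the choice in close crops.

```bash
python3 - <<'E'
import cv2,numpy as np
t=cv2.imread("pics/top0.png"); s=cv2.imread("pics/side0.png")
a=cv2.resize(t[125:295,235:425],None,fx=4,fy=3.5,interpolation=cv2.INTER_CUBIC)
cv2.imwrite("pics/tcrop.png",cv2.resize(t[130:290,235:425],None,fx=3.75,fy=3.75,interpolation=cv2.INTER_CUBIC)[:600,:800])
cv2.imwrite("pics/scrop.png",cv2.resize(s[160:310,280:450],None,fx=4,fy=4,interpolation=cv2.INTER_CUBIC))
E
```

```text
(no output)
```

View pics/tcrop.png

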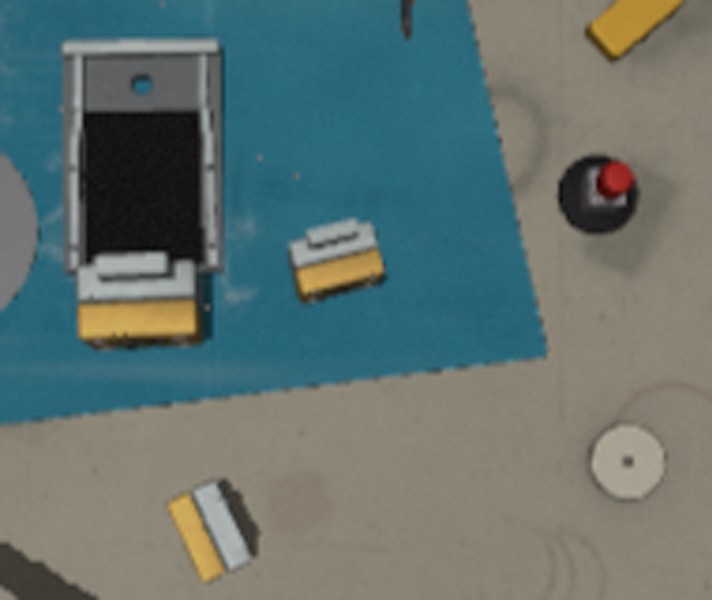

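View pics/scrop.png

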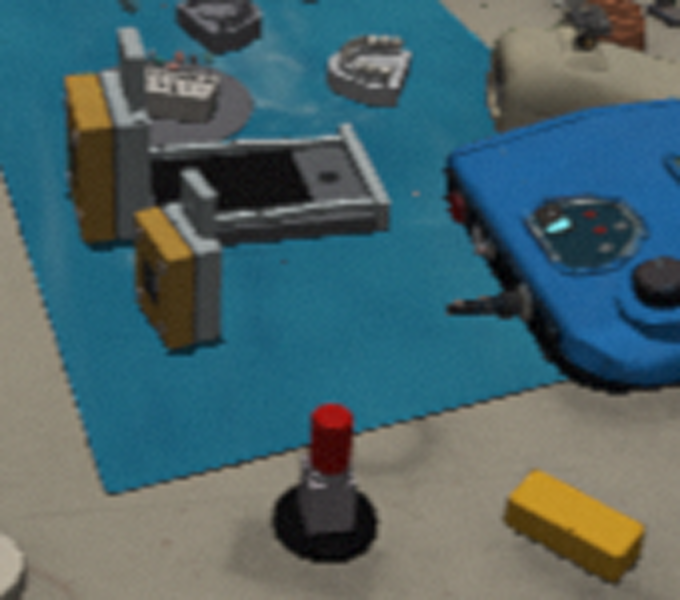

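```bash
cat > h.py <<'E'
import numpy as np,cv2
from bench import telemetry, viewer, r
def ray(n,u,v):
    m=viewer.camera_model(n);T=m["cam_to_world"]
    d=T[:3,:3]@np.array([(u-m["cx"])/m["fx"],(v-m["cy"])/m["fy"],1.]);return T[:3,3],d
def onz(n,u,v,z):
    o,d=ray(n,u,v);return (o+d*(z-o[2])/d[2]).round(1)
def tri(a,b):
    o,d=ray(*a);p,e=ray(*b)
    s=np.linalg.lstsq(np.c_[d,-e],p-o,rcond=None)[0]
    A=o+d*s[0];B=p+e*s[1];return ((A+B)/2).round(1),round(float(np.linalg.norm(A-B)),1)
def proj(n,P):
    m=viewer.camera_model(n);T=m["cam_to_world"];c=T[:3,:3].T@(np.asarray(P,float)-T[:3,3]);return (m["fx"]*c[0]/c[2]+m["cx"],m["fy"]*c[1]/c[2]+m["cy"])
def blob(im,lo,hi,box=None,mn=10):
    hsv=cv2.cvtColor(im,cv2.COLOR_BGR2HSV);m=cv2.inRange(hsv,lo,hi)
    if box: 
        k=np.zeros_like(m);k[box[1]:box[3],box[0]:box[2]]=1;m=m*k
    c,_=cv2.findContours(m,cv2.RETR_EXTERNAL,cv2.CHAIN_APPROX_NONE)
    return [x for x in c if cv2.contourArea(x)>mn]
E
cat > m1.py <<'E'
from h import *
t=cv2.imread("pics/top0.png");s=cv2.imread("pics/side0.png")
c=lambda x,y:(235+(x+.5)/3.75-.5,130+(y+.5)/3.75-.5)
print("hole",onz("top",*c(142,84),14))
for nm,p,z in [("stopL",(63,42),24),("stopR",(219,40),24),("stopRf",(219,50),24),("railL end",(68,270),20),("railR end",(222,268),20),
 ("blockFL",(78,336),86),("blockFR",(199,338),86),("blockBL",(79,264),86),("blockBR",(197,262),86),("lugL",(96,277),122),("lugR",(170,274),122),("lugBL",(97,256),122),("lugBR",(167,253),122)]:
    print(nm,onz("top",*c(*p),z))
print("hole side",onz("side",280+329/4,160+177/4,14))
for b in blob(t,(15,120,120),(30,255,255),None,30): print("yel top",cv2.minAreaRect(b))
for n,im,bx in(("top",t,(370,150,420,210)),("side",s,(340,240,390,310))):
    for lo,hi in (((0,150,60),(8,255,255)),((172,150,60),(180,255,255))):
        for b in blob(im,lo,hi,bx,10): print(n,cv2.minAreaRect(b),cv2.boundingRect(b))
E
python3 m1.py
```

```text
hole [602.9 332.3  14. ]
stopL [627.2 381.7  24. ]
stopR [629.5 283.3  24. ]
stopRf [623.  283.2  24. ]
railL end [482.7 376.   20. ]
railR end [484.7 280.   20. ]
blockFL [436.2 361.5  86. ]
blockFR [435.4 291.   86. ]
blockBL [478.5 361.8  86. ]
blockBR [480.1 292.8  86. ]
lugL [466.7 348.1 122. ]
lugR [468.7 306.3 122. ]
lugBL [478.7 347.7 122. ]
lugBR [480.7 308.2 122. ]
hole side [600.7 327.2  14. ]
yel top ((286.7219543457031, 272.8975524902344), (22.90851402282715, 6.425559043884277), 65.224853515625)
yel top ((271.013427734375, 214.79483032226562), (8.854494094848633, 30.37772560119629), 87.39744567871094)
yel top ((325.0294189453125, 202.11766052246094), (6.548461437225342, 22.313274383544922), 75.96376037597656)
yel top ((404.305908203125, 133.0235595703125), (11.497314453125, 24.296213150024414), 49.398704528808594)
top ((398.5, 177.0), (8.0, 9.0), 90.0) (394, 173, 10, 9)
side ((362.72308349609375, 269.21539306640625), (8.930500984191895, 16.124515533447266), 7.125016689300537) (358, 261, 10, 17)
```

```bash
cat >> h.py <<'E'
from scipy.spatial.transform import Rotation as Ro
def goto(P,yaw=None):
    s=telemetry.sense();R=Ro.from_euler("xyz",s["tcp_rot"],degrees=True)
    d=R.inv().apply(np.asarray(P,float)-s["tool_pos"])/10
    out=[d.round(2)]
    if yaw is not None: out.append((R.inv()*Ro.from_euler("xyz",[180,0,yaw],degrees=True)).as_rotvec().round(3))
    print("to",P,*out)
E
python3 - <<'E'
from h import *
print(tri(("top",398.5,177),("side",362.7,269.2)))
print([onz("top",398.5,177,z) for z in (55,65,70)])
print("small flask",[onz("top",290,271,z) for z in (0,40,80)],[onz("top",282,262,z) for z in (40,)], onz("side",253,226,0))
print("foot",onz("top",235+598/3.75,130+194/3.75,4))
print("bur",onz("top",217,188,46))
goto([400,327,230],181.3);goto([400,327,80],181.3)
E
```

```text
(array([536.1,  39.9,  54.4]), 3.6)
[array([537.8,  39.8,  55. ]), array([536.1,  41.8,  65. ]), array([535.2,  42.8,  70. ])]
small flask [array([322. , 287.8,   0. ]), array([323.2, 286.4,  40. ]), array([324.4, 284.9,  80. ])] [array([343.3, 304.7,  40. ])] [320.  285.8   0. ]
foot [535.2  39.5   4. ]
bur [510.5 455.1  46. ]
to [400, 327, 230] [-22.   -13.2    1.15] [-0.002 -0.001 -0.468]
to [400, 327, 80] [-22.   -13.17  16.15] [-0.002 -0.001 -0.468]
```

```bash
python3 -m inch '[[[-3,-2,0.2],[0,0,-0.06],0.4],[[-6,-3.7,0.3],[0,0,-0.13],0.35],[[-9,-5.5,0.5],[0,0,-0.2],0.35],[[-12,-7.3,0.6],[0,0,-0.27],0.35],[[-15,-9.1,0.8],[0,0,-0.34],0.35],[[-18,-10.9,0.9],[0,0,-0.41],0.35],[[-20.5,-12.3,1],[0,0,-0.45],0.35],[[-22,-13.2,1.1],[0,0,-0.468],0.35],[[-22,-13.2,1.1],[0,0,-0.468],0.35],[[-22,-13.2,1.1],[0,0,-0.468],0.35]]'
python3 -c "
from h import *
goto([400,327,80],181.3)"
```

```text
time: 1.1
tool_pos: [400.1, 327.4, 231.0]
tcp_rot: [180.0, -0.0, -178.8]
ft_force: [-0.0, -0.1, -0.3]
finger_gap: 29.8
to [400, 327, 80] [-0.   -0.04 15.1 ] [ 0.    -0.001 -0.002]
```

```bash
python3 -m inch '[[[0,0,3],[0,0,0],0.35],[[0,0,6],[0,0,0],0.35],[[0,0,9],[0,0,0],0.35],[[0,0,12],[0,0,0],0.35],[[0,0,14],[0,0,0],0.35],[[0,0,15],[0,0,0],0.35],[[0,0,15],[0,0,0],0.35],[[0,0,15],[0,0,0],0.35]]'
python3 - <<'E'
from h import *
for n in("side","top"):
    im=viewer.snapshot(n)[:,:,::-1];cv2.imwrite(f"pics/{n}1.png",im)
a=cv2.resize(cv2.imread("pics/side1.png")[130:280,270:420],None,fx=4,fy=4)
cv2.imwrite("pics/side1c.png",a)
E
```

```text
time: 1.9
tool_pos: [400.5, 328.2, 82.3]
tcp_rot: [180.0, 0.0, -178.7]
ft_force: [0.9, 0.1, 0.6]
finger_gap: 30.1
```

View pics/side1c.png

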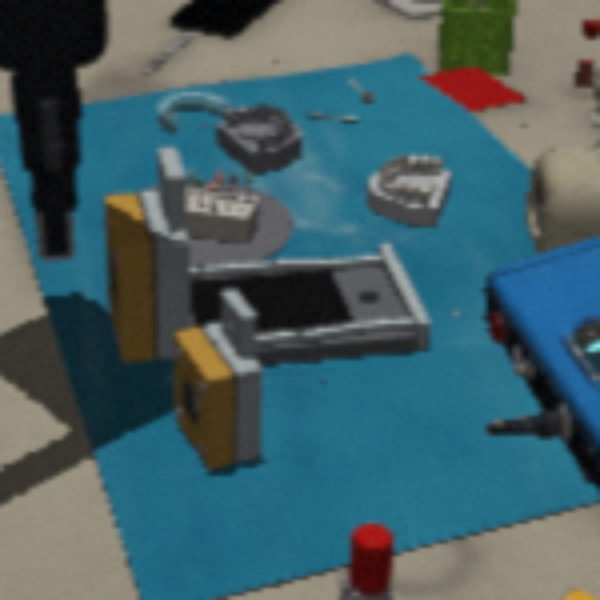

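The fingertips (crop (57,250)) stand behind the upper part of the brass face (top edge at crop (125,200)). I'll push slowly.

```bash
python3 -m inch '[[[-0.8,0,0],[0,0,0],0.35],[[-1.6,0,0],[0,0,0],0.35],[[-2,0,0],[0,0,0],0.35],[[-2.2,0,0],[0,0,0],0.35],[[-2.4,0,0],[0,0,0],0.35],[[-2.6,0,0],[0,0,0],0.35],[[-2.8,0,0],[0,0,0],0.35],[[-3,0,0],[0,0,0],0.35],[[-3.2,0,0],[0,0,0],0.35],[[-3.4,0,0],[0,0,0],0.35],[[-3.6,0,0],[0,0,0],0.35],[[-3.8,0,0],[0,0,0],0.35],[[-4,0,0],[0,0,0],0.35]]'
python3 - <<'E'
from h import *
for n in("side",):
    im=viewer.snapshot(n)[:,:,::-1]
a=cv2.resize(im[130:280,270:420],None,fx=4,fy=4)
cv2.imwrite("pics/side2c.png",a)
E
```

```text
time: 3.3
tool_pos: [440.3, 328.3, 81.4]
tcp_rot: [-180.0, -0.0, -178.7]
ft_force: [-3.2, -0.3, 2.3]
finger_gap: 29.7
```

View pics/side2c.png

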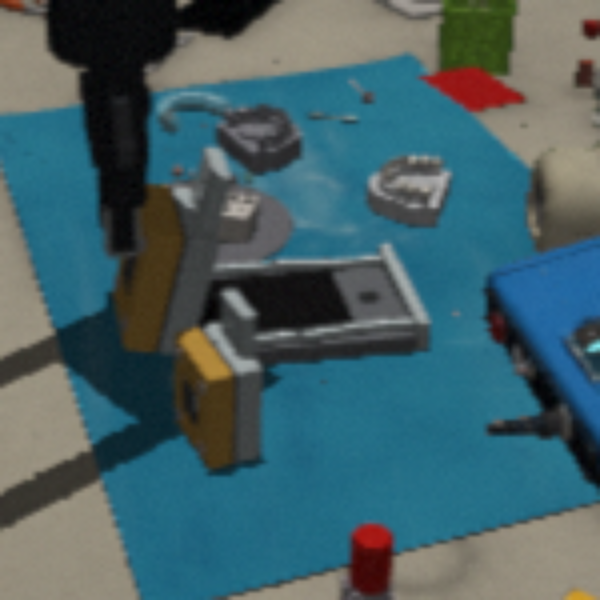

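It is pivoting cleanly, with the lug leaning forward at crop (215,165) and about 3 N on the tool. I'll keep pushing.

```bash
python3 -m inch '[[[-0.2,0,0],[0,0,0],0.35],[[-0.4,0,0],[0,0,0],0.35],[[-0.6,0,0],[0,0,0],0.35],[[-0.8,0,0],[0,0,0],0.35],[[-1,0,0],[0,0,0],0.35],[[-1.2,0,0],[0,0,0],0.35],[[-1.4,0,0],[0,0,0],0.35],[[-1.6,0,0],[0,0,0],0.35],[[-1.8,0,0],[0,0,0],0.35],[[-2,0,0],[0,0,0],0.35],[[-2.2,0,0],[0,0,0],0.35],[[-2.3,0,0],[0,0,0],0.35]]'
python3 - <<'E'
from h import *
for n in("side",):
    im=viewer.snapshot(n)[:,:,::-1]
a=cv2.resize(im[130:280,270:420],None,fx=4,fy=4)
cv2.imwrite("pics/side3c.png",a)
E
```

```text
time: 4.55
tool_pos: [463.5, 328.8, 81.3]
tcp_rot: [-180.0, 0.0, -178.7]
ft_force: [-0.6, -0.3, 0.1]
finger_gap: 29.7
```

View pics/side3c.png

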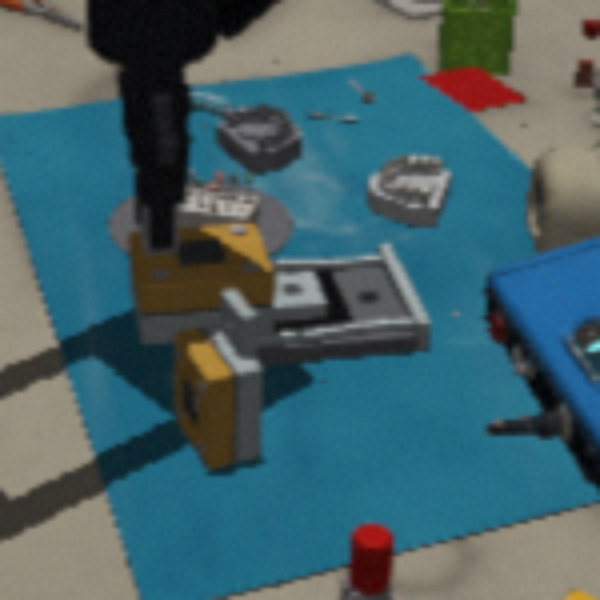

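It has fallen and lies brass side up, with the lug hole at crop (295,288). I'll back off and look from the top.

```bash
python3 -m inch '[[[0,0,-2],[0,0,0],0.35],[[1.5,0,-3],[0,0,0],0.35],[[4,0,-3],[0,0,0],0.35],[[7,0,-3],[0,0,0],0.35],[[9,0,-3],[0,0,0],0.35],[[9.5,0,-3],[0,0,0],0.35]]'
python3 - <<'E'
from h import *
for n in("side","top"):
    im=viewer.snapshot(n)[:,:,::-1];cv2.imwrite(f"pics/{n}4.png",im)
a=cv2.resize(cv2.imread("pics/side4.png")[150:260,280:400],None,fx=5,fy=5)
b=cv2.resize(cv2.imread("pics/top4.png")[125:245,235:315],None,fx=5,fy=5)
cv2.imwrite("pics/side4c.png",a);cv2.imwrite("pics/top4c.png",b)
E
```

```text
time: 5.2
tool_pos: [366.5, 326.6, 111.1]
tcp_rot: [-180.0, -0.0, -178.7]
ft_force: [0.3, -0.5, -0.0]
finger_gap: 30.1
```

View pics/side4c.png

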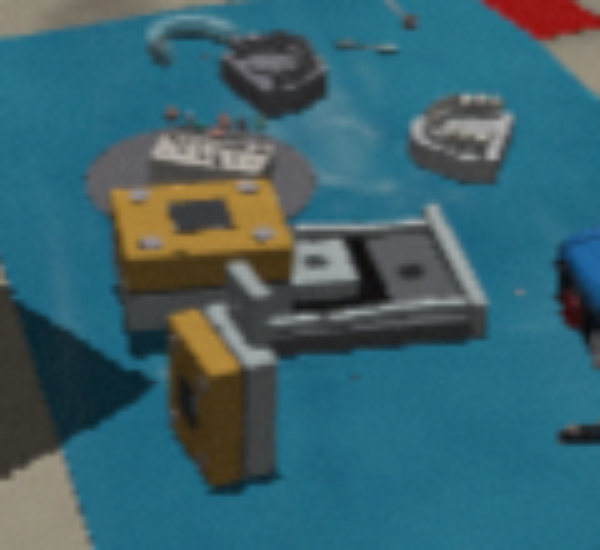

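View pics/top4c.png

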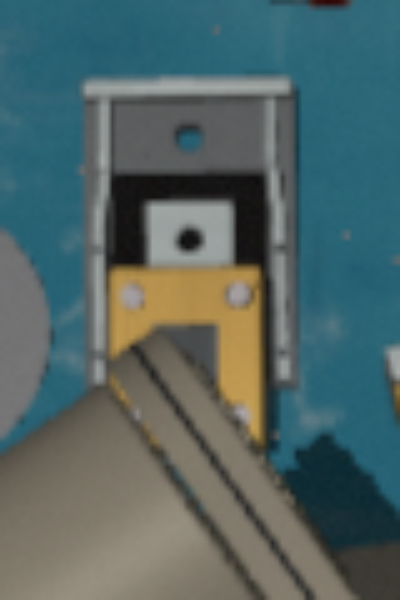

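```bash
python3 - <<'E'
from h import *
print("flaskhole",onz("top",235+190/5,125+240/5,25),onz("side",280+316/5,150+262/5,25),"bedhole",onz("top",235+188/5,125+137/5,14))
for n in [(108,265),(262,265)]: print(onz("top",235+n[0]/5,125+n[1]/5,58))
goto([420,327.6,38],181.3)
E
```

```text
flaskhole [550.2 329.4  25. ] [549.7 325.2  25. ] bedhole [602. 332.  14.]
[532.3 363.9  58. ]
[532.9 294.1  58. ]
to [420, 327.6, 38] [-5.19 -0.05  7.35] [0.    0.001 0.   ]
```

```bash
python3 -m inch '[[[-2,0,0],[0,0,0],0.35],[[-4,0,1],[0,0,0],0.35],[[-5,0,3],[0,0,0],0.35],[[-5,0,5],[0,0,0],0.35],[[-5,0,6.5],[0,0,0],0.35],[[-5,0,7.3],[0,0,0],0.35],[[-5,0,7.3],[0,0,0],0.35]]'
python3 -m inch '[[[-1,0,0],[0,0,0],0.35],[[-1.5,0,0],[0,0,0],0.35],[[-1.8,0,0],[0,0,0],0.35],[[-2.1,0,0],[0,0,0],0.35],[[-2.4,0,0],[0,0,0],0.35],[[-2.7,0,0],[0,0,0],0.35],[[-3,0,0],[0,0,0],0.35],[[-3.3,0,0],[0,0,0],0.35],[[-3.6,0,0],[0,0,0],0.35],[[-3.9,0,0],[0,0,0],0.35],[[-4.2,0,0],[0,0,0],0.35],[[-4.5,0,0],[0,0,0],0.35],[[-4.8,0,0],[0,0,0],0.35],[[-5.1,0,0],[0,0,0],0.35],[[-5.4,0,0],[0,0,0],0.35]]'
```

```text
time: 6.0
tool_pos: [417.6, 327.2, 36.9]
tcp_rot: [-179.9, -0.1, -178.7]
ft_force: [0.1, 0.5, -0.1]
finger_gap: 29.9
time: 7.5
tool_pos: [472.5, 329.0, 38.2]
tcp_rot: [-180.0, -0.0, -178.7]
ft_force: [-4.2, 0.7, 0.7]
finger_gap: 29.8
```

```bash
python3 -m inch '[[[-0.3,0,0],[0,0,0],0.35],[[-0.6,0,0],[0,0,0],0.35],[[-0.9,0,0],[0,0,0],0.35],[[-1.1,0,0],[0,0,0],0.35],[[-1.2,0,0],[0,0,0],0.35],[[-1.3,0,0],[0,0,0],0.35]]'
python3 -m inch '[[[-0.1,0,0],[0,0,0],0.35],[[-0.2,0,0],[0,0,0],0.35]]'
python3 -m inch '[[[-0.1,0,0],[0,0,0],0.35],[[-0.2,0,0],[0,0,0],0.35]]'
```

```text
time: 8.1
tool_pos: [485.3, 329.3, 38.3]
tcp_rot: [-180.0, -0.0, -178.7]
ft_force: [-3.0, 0.4, 0.3]
finger_gap: 30.4
time: 8.3
tool_pos: [487.2, 329.4, 38.3]
tcp_rot: [-180.0, -0.0, -178.7]
ft_force: [-2.5, 0.3, 0.4]
finger_gap: 29.9
time: 8.5
tool_pos: [489.1, 329.4, 38.2]
tcp_rot: [-180.0, -0.0, -178.7]
ft_force: [-9.2, -0.5, 3.9]
finger_gap: 29.8
```

```bash
python3 - <<'E'
from h import *
for n in("side","top"):
    im=viewer.snapshot(n)[:,:,::-1];cv2.imwrite(f"pics/{n}5.png",im)
a=cv2.resize(cv2.imread("pics/side5.png")[150:260,280:400],None,fx=5,fy=5)
b=cv2.resize(cv2.imread("pics/top5.png")[125:245,235:315],None,fx=5,fy=5)
cv2.imwrite("pics/side5c.png",a);cv2.imwrite("pics/top5c.png",b)
E
```

```text
(no output)
```

View pics/side5c.png

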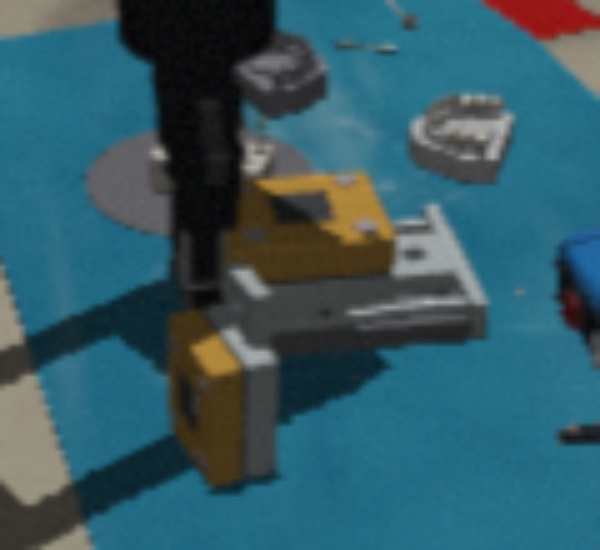

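View pics/top5c.png

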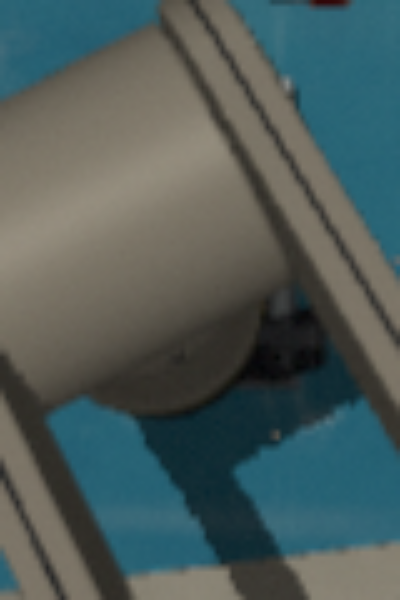

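Force has begun to rise (9 N) at the expected position, and the lug's end meets the stop face at crop (450,250). I'll give a small extra press to confirm.

```bash
python3 -m inch '[[[-0.1,0,0],[0,0,0],0.35],[[-0.2,0,0],[0,0,0],0.35],[[-0.2,0,0],[0,0,0],0.35]]'
```

```text
time: 8.9
tool_pos: [489.1, 329.4, 37.8]
tcp_rot: [-180.0, -0.2, -178.7]
ft_force: [-12.6, -0.4, 5.6]
finger_gap: 29.5
```

```bash
python3 -m inch '[[[-0.2,0,0],[0,0,0],0.35],[[-0.2,0,0],[0,0,0],0.35]]'
python3 -m inch '[[[0.4,0,0],[0,0,0],0.35],[[1.5,0,0],[0,0,0],0.35],[[4,0,0],[0,0,0],0.35],[[5,0,-2],[0,0,0],0.35],[[5,0,-5],[0,0,0],0.35],[[5,0,-8],[0,0,0],0.6],[[5,0,-11],[0,0,0],0.8],[[5,0,-11.5],[0,0,0],1],[[5,0,-11.5],[0,0,0],1]]'
python3 -c "
from h import *
goto([536,40.5,150]);goto([536,40.5,55])"
```

```text
time: 9.1
tool_pos: [489.2, 329.3, 37.1]
tcp_rot: [-179.9, -0.5, -178.7]
ft_force: [-21.5, -0.8, 9.2]
finger_gap: 30.0
time: 10.0
tool_pos: [444.4, 329.0, 155.2]
tcp_rot: [179.9, 0.2, -178.7]
ft_force: [-0.3, -0.3, -0.4]
finger_gap: 84.9
to [536, 40.5, 150] [ -8.52 -29.05   0.5 ]
to [536, 40.5, 55] [ -8.48 -29.07  10.  ]
```

```bash
python3 -m inch '[[[-1,-3,0],[0,0,0],1],[[-2,-7,0],[0,0,0],1],[[-3,-11,0],[0,0,0],1],[[-4.5,-15,0],[0,0,0],1],[[-5.5,-19,0],[0,0,0],1],[[-7,-23,0.2],[0,0,0],1],[[-8,-27,0.3],[0,0,0],1],[[-8.5,-29,0.5],[0,0,0],1],[[-8.5,-29,0.5],[0,0,0],1],[[-8.5,-29,0.5],[0,0,0],1]]'
python3 - <<'E'
from h import *
for n in("side","top"):
    im=viewer.snapshot(n)[:,:,::-1];cv2.imwrite(f"pics/{n}6.png",im)
a=cv2.resize(cv2.imread("pics/side6.png")[150:320,280:440],None,fx=5,fy=5)[:600]
a=cv2.resize(cv2.imread("pics/side6.png")[170:310,290:430],None,fx=4,fy=4)
b=cv2.resize(cv2.imread("pics/top6.png")[125:245,235:395],None,fx=5,fy=5)
cv2.imwrite("pics/side6c.png",a);cv2.imwrite("pics/top6c.png",b)
E
```

```text
time: 11.0
tool_pos: [533.7, 40.2, 146.8]
tcp_rot: [180.0, -0.1, -178.8]
ft_force: [0.3, 0.2, -0.0]
finger_gap: 85.2
```

View pics/side6c.png

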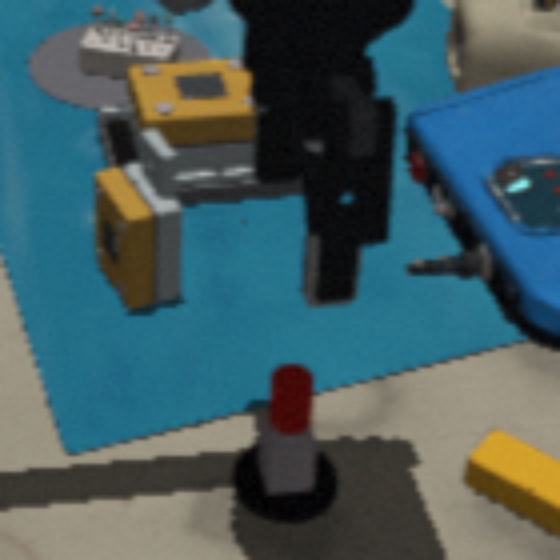

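View pics/top6c.png

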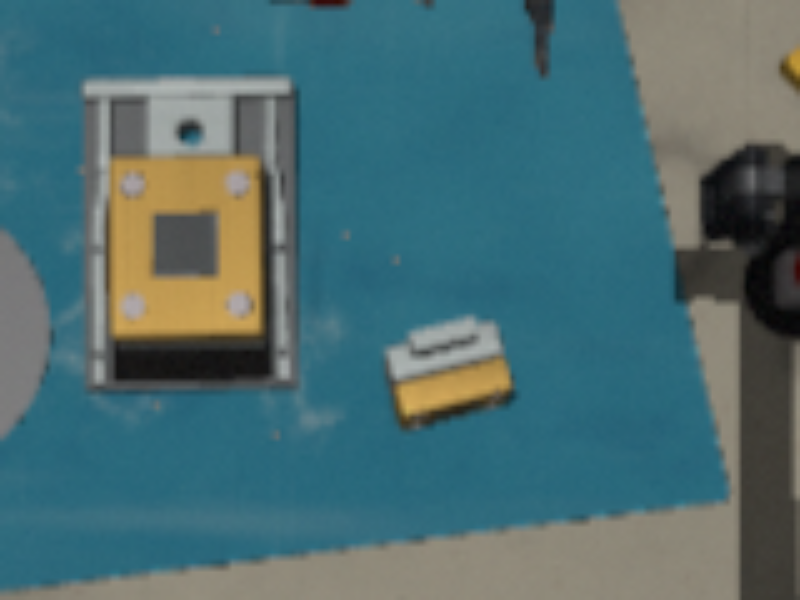

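Flask is home: lug end on the stop at crop (190,95), and the lug hole at (190,131) shows blue mat through both holes. Next I'll check the gripper against the screw.

```bash
python3 - <<'E'
from h import *
b=cv2.resize(cv2.imread("pics/top6.png")[120:240,350:450],None,fx=5,fy=5)
cv2.imwrite("pics/top6d.png",b)
print("lughole",onz("top",235+190.5/5-.4,125+131.5/5-.4,25), onz("top",235+190.5/5-.4,125+131.5/5-.4,14))
print("proj tips",proj("top",[533.7,40.2,149]),proj("side",[533.7,40.2+50,149]),proj("side",[533.7,40.2-50,149]))
for y in (40.2-50,40.2+50): print(np.round((np.array(proj("top",[533.7,y,149]))-[350,120])*5))
goto([536,40.5,55])
E
```

```text
lughole [603.1 331.   25. ] [605.7 331.8  14. ]
proj tips (np.float64(407.17963581747176), np.float64(171.2024064820336)) (np.float64(359.27622480203286), np.float64(212.34981301184123)) (np.float64(372.4420204381842), np.float64(245.79917028478894))
[405. 257.]
[167. 255.]
to [536, 40.5, 55] [-0.21 -0.09  9.25]
```

View pics/top6d.png

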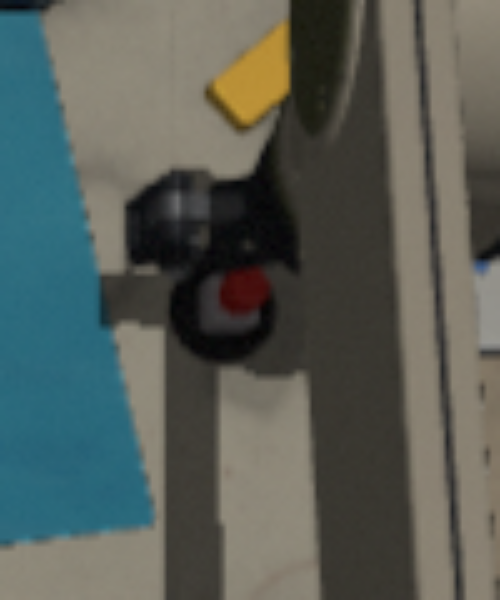

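```bash
python3 -m inch '[[[-0.1,0,2.5],[0,0,0],1],[[-0.2,0,5],[0,0,0],1],[[-0.2,0,7],[0,0,0],1],[[-0.2,0,8.5],[0,0,0],1],[[-0.2,0,9.1],[0,0,0],1],[[-0.2,0,9.1],[0,0,0],1],[[-0.2,0,9.1],[0,0,0],0.5]]' 40
python3 - <<'E'
from h import *
for n in("side","top"):
    im=viewer.snapshot(n)[:,:,::-1];cv2.imwrite(f"pics/{n}7.png",im)
cv2.imwrite("pics/side7c.png",cv2.resize(cv2.imread("pics/side7.png")[210:320,310:430],None,fx=5,fy=5))
E
```

```text
time: 11.8
tool_pos: [537.4, 40.6, 58.2]
tcp_rot: [-180.0, 0.1, -178.7]
ft_force: [-0.5, 0.1, 0.9]
finger_gap: 73.5
```

View pics/side7c.png

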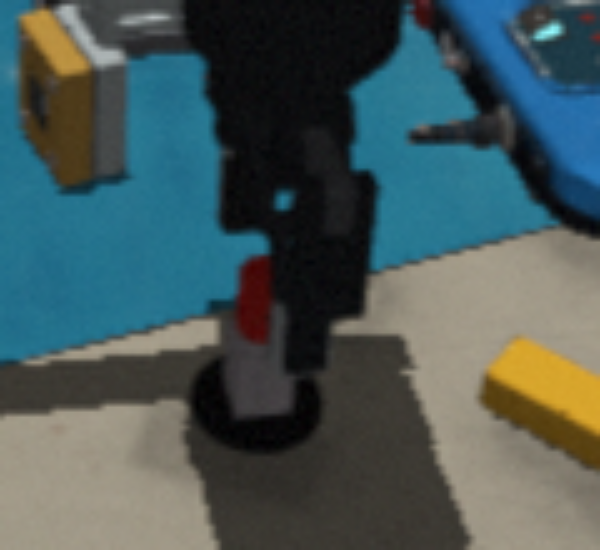

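```bash
python3 -m inch '[[[0.1,0,0.1],[0,0,0],0.3],[[0.1,0,0.2],[0,0,0],0.2],[[0.1,0,0.2],[0,0,0],0.1],[[0.1,0,0.2],[0,0,0],0],[[0.1,0,0.2],[0,0,0],0],[[0.1,0,0.2],[0,0,0],0]]' 40
```

```text
time: 12.5
tool_pos: [535.9, 40.3, 55.6]
tcp_rot: [-180.0, 0.0, -178.7]
ft_force: [-0.6, 0.4, 3.3]
finger_gap: 16.6
```

```bash
python3 -m inch '[[[0,0,0],[0,0,0],0],[[0,0,0],[0,0,0],0]]' 40
python3 -m inch '[[[0,0,-0.5],[0,0,0],0],[[0,0,-1.5],[0,0,0],0],[[0,0,-2.5],[0,0,0],0],[[0,0,-4],[0,0,0],0],[[0,0,-5.5],[0,0,0],0],[[0,0,-7],[0,0,0],0],[[0,0,-7],[0,0,0],0]]' 40
python3 - <<'E'
from h import *
for n in("side","top"):
    im=viewer.snapshot(n)[:,:,::-1];cv2.imwrite(f"pics/{n}8.png",im)
cv2.imwrite("pics/side8c.png",cv2.resize(cv2.imread("pics/side8.png")[190:310,310:430],None,fx=5,fy=5))
E
```

```text
time: 12.7
tool_pos: [535.9, 40.3, 55.6]
tcp_rot: [-180.0, 0.0, -178.7]
ft_force: [-0.6, 0.3, 4.3]
finger_gap: 16.8
time: 13.4
tool_pos: [537.8, 40.3, 129.0]
tcp_rot: [-180.0, 0.3, -178.7]
ft_force: [-1.5, 0.0, -0.5]
finger_gap: 16.6
```

View pics/side8c.png

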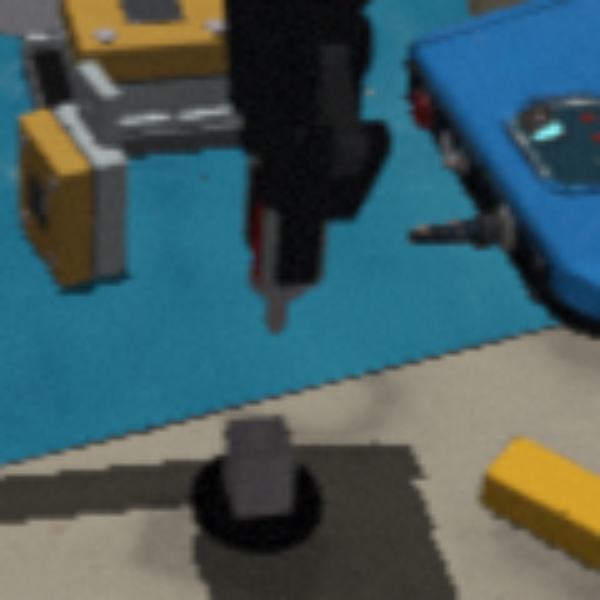

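```bash
python3 - <<'E'
from h import *
def ony(u,v,y):
    o,d=ray("side",u,v);return (o+d*(y-o[1])/d[1]).round(1)
c=lambda x,y:(310+(x+.5)/5-.5,190+(y+.5)/5-.5)
for p in [(277,332),(270,310),(286,310),(253,285),(325,285),(250,230)]: print(p,ony(*c(*p),40.3))
print(telemetry.sense()["tool_pos"])
g=cv2.imread("pics/side8.png")[240:262,355:378].astype(int); print(g[8:18,4:18,0]);
print("stand ref earlier: red centroid", tri(("top",398.5,177),("side",362.7,269.2)))
goto([603,331,130],181.3)
E
```

```text
(277, 332) [536.9  40.3  85.6]
(270, 310) [533.6  40.3  96.3]
(286, 310) [539.6  40.3  95.6]
(253, 285) [526.6  40.3 108.5]
(325, 285) [553.4  40.3 105.7]
(250, 230) [524.2  40.3 133.4]
[536.13538111  40.32736301 126.00623139]
[[137 121  90  69  60  63  63  59  61  67  70  91 122 141]
 [140 139 130 102  76  61  65  62  65  78  95 127 141 142]
 [138 141 139 125  94  62  62  64  88 124 140 143 143 142]
 [137 140 139 132  94  63  63  64 106 141 145 144 141 142]
 [141 141 144 130  91  62  59  63 108 144 144 141 140 142]
 [139 142 140 121  81  61  60  64 111 145 144 142 145 143]
 [141 142 142 124  85  60  62  72 117 142 143 144 145 141]
 [137 141 142 140 109  66  64  91 127 145 144 142 144 141]
 [140 143 144 143 124  94  89 121 140 145 145 146 146 145]
 [140 142 142 143 140 138 140 140 145 143 143 145 144 141]]
stand ref earlier: red centroid (array([536.1,  39.9,  54.4]), 3.6)
to [603, 331, 130] [-7.33 28.91 -0.39] [-0.     0.001 -0.   ]
```

```bash
python3 -m inch '[[[0,0.5,-1],[0,0,0],0],[[-0.5,2,-2],[0,0,0],0],[[-1.2,5,-3],[0,0,0],0],[[-2,8,-3],[0,0,0],0],[[-3,11.5,-3],[0,0,0],0],[[-4,15,-3],[0,0,0],0],[[-4.8,18.5,-3],[0,0,0],0],[[-5.5,22,-3],[0,0,0],0],[[-6.2,25,-2],[0,0,0],0],[[-6.8,27.5,0],[0,0,0],0],[[-7.2,28.7,1.5],[0,0,0],0],[[-7.33,28.95,3],[0,0,0],0],[[-7.33,28.95,3.5],[0,0,0],0],[[-7.33,28.95,3.5],[0,0,0],0],[[-7.33,28.95,3.5],[0,0,0],0],[[-7.33,28.95,3.5],[0,0,0],0]]' 40
python3 - <<'E'
from h import *
for n in("side","top"):
    im=viewer.snapshot(n)[:,:,::-1];cv2.imwrite(f"pics/{n}9.png",im)
print(telemetry.sense()["tool_pos"])
cv2.imwrite("pics/side9c.png",cv2.resize(cv2.imread("pics/side9.png")[140:240,320:420],None,fx=6,fy=6,interpolation=cv2.INTER_CUBIC))
E
```

```text
time: 15.1
tool_pos: [603.4, 331.0, 91.8]
tcp_rot: [180.0, 0.1, -178.8]
ft_force: [-0.3, 0.0, -0.6]
finger_gap: 16.3
[603.28682541 331.16117437  91.65339611]
```

View pics/side9c.png

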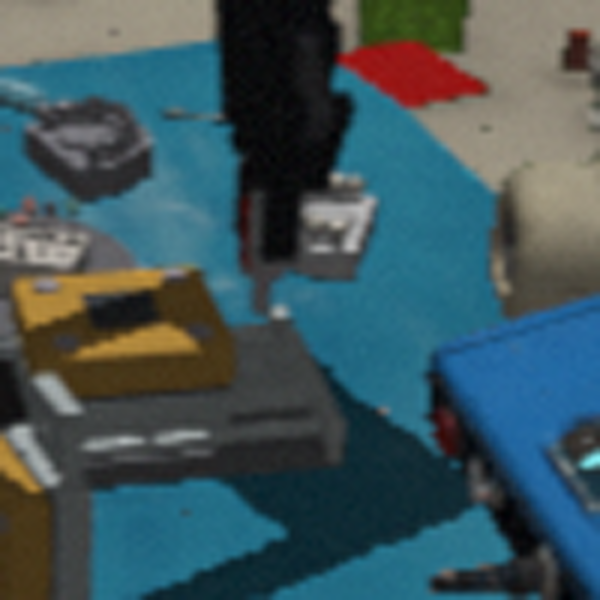

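```bash
python3 - <<'E'
from h import *
tip=(320+260.5/6-.42,140+311/6-.42)
print("tip obs",tip,"pred TCP axis",proj("side",[603.3,331.2,91.7-41.6]))
s=cv2.imread("pics/side5.png")
g=cv2.cvtColor(s,cv2.COLOR_BGR2GRAY)[194:208,354:372]
print(g)
print("hole top z25 obs approx", [proj("side",[x,y,25]) for x,y in((603,331),(603,333))])
s8=cv2.imread("pics/side8.png");print("pred at lift",proj("side",[537.8,40.3,129-41.6]),"obs",(310+277.5/5-.5,190+332.5/5-.5))
cv2.imwrite("pics/s9z.png",cv2.resize(cv2.imread("pics/side9.png")[165:205,345:395],None,fx=12,fy=12))
t=cv2.imread("pics/top6.png");print(t[144:160,262:284,2])
E
```

```text
tip obs (362.99666666666667, 191.41333333333336) pred TCP axis (np.float64(363.7004643035488), np.float64(191.39938598277888))
[[141 141 139 128 120 136 150 165 171 161 154 122 132 163 151 113  88  85]
 [130 130 139 133 117 103  93  81  82  81  80  76 117 156 168 140 104  86]
 [ 75 102 133 138 116  92  90  90  95 102 103 111 123 148 168 163 131  90]
 [ 72  74 104 120 115 139 161 162 161 160 163 166 163 160 165 167 145 101]
 [ 66  57  58  63  76 132 167 164 161 159 162 166 165 163 166 168 164 133]
 [ 56  54  55  53  70 128 156 142 131 129 145 161 166 166 162 163 168 146]
 [ 55  56  54  55  69 114 114  80  67  70  96 141 163 164 163 164 168 168]
 [ 55  54  55  54  75 125 132  97  82  82 106 143 161 166 165 159 164 167]
 [ 56  54  56  52  79 132 159 153 140 150 159 162 163 162 163 165 163 168]
 [ 53  54  50  56 106 152 165 162 164 166 165 163 162 160 160 160 155 159]
 [ 43  44  40  49 114 153 157 154 156 152 154 139 127 133 123 113 114 142]
 [ 48  54  53  56  74 100 101  92  85  78  74  71  70  72  69  69  71 111]
 [ 63  64  64  63  64  68  66  65  63  64  67  65  67  64  62  66  61  73
[... 1116 characters left out ...]
2  40  57 109 157 160 161 162
  155 119  64  97]
 [ 97 104 128 164 163 161 162 163 151 109  88  73  94 138 156 161 160 162
  154 120  61  98]
 [ 98 101 129 162 163 163 163 161 161 155 142 130 140 162 160 159 158 158
  153 116  60  96]
 [ 92  95 119 153 153 154 154 151 142 144 143 141 144 144 142 141 143 143
  140 115  73 100]
 [130 132 138 158 158 157 159 155 147 145 145 146 146 147 148 148 148 147
  151 151 139 146]
 [173 175 176 178 177 177 179 178 177 174 172 172 175 176 176 176 177 174
  178 182 181 180]
 [180 181 184 183 180 182 182 180 179 176 176 173 177 178 178 178 176 176
  178 182 179 179]
 [162 161 183 182 182 182 183 180 179 175 174 176 178 177 176 179 177 175
  175 176 171 168]]
```

View pics/s9z.png

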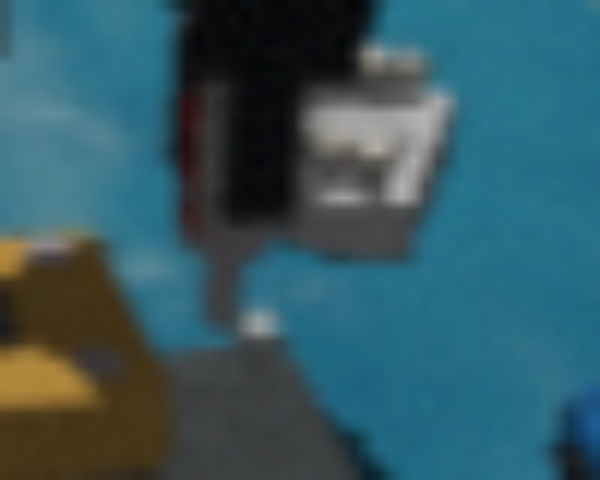

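The screw tip at side (363.0,191.4) sits 0.6 px from the tool axis. The corrected axis projects to (362.3,200) at lug height, against the hole at (362.4,200.4), so they are aligned within about 1 mm. I'll lower it with force checks.

```bash
python3 -m inch '[[[0,0,1],[0,0,0],0],[[0,0,1.8],[0,0,0],0],[[0,0,2.3],[0,0,0],0],[[0,0,2.6],[0,0,0],0],[[0,0,2.8],[0,0,0],0],[[0,0,2.8],[0,0,0],0]]' 40
python3 -m inch '[[[0,0,0.2],[0,0,0],0],[[0,0,0.4],[0,0,0],0],[[0,0,0.6],[0,0,0],0],[[0,0,0.6],[0,0,0],0]]' 40
```

```text
time: 15.8
tool_pos: [602.4, 331.3, 61.9]
tcp_rot: [-180.0, -0.0, -178.7]
ft_force: [0.4, 0.8, 0.3]
finger_gap: 16.4
time: 16.2
tool_pos: [602.3, 331.3, 55.9]
tcp_rot: [-180.0, -0.0, -178.7]
ft_force: [-0.2, -0.8, -0.5]
finger_gap: 16.5
```

```bash
python3 -m inch '[[[0,0,0.2],[0,0,0],0],[[0,0,0.4],[0,0,0],0],[[0,0,0.6],[0,0,0],0],[[0,0,0.8],[0,0,0],0],[[0,0,0.8],[0,0,0],0]]' 40
python3 - <<'E'
from h import *
im=viewer.snapshot("side")[:,:,::-1];cv2.imwrite("pics/side10.png",im)
cv2.imwrite("pics/side10c.png",cv2.resize(im[150:230,320:420],None,fx=7,fy=7,interpolation=cv2.INTER_CUBIC))
E
```

```text
time: 16.7
tool_pos: [602.2, 331.3, 47.8]
tcp_rot: [-180.0, -0.0, -178.7]
ft_force: [0.3, -0.2, -0.6]
finger_gap: 16.7
```

View pics/side10c.png

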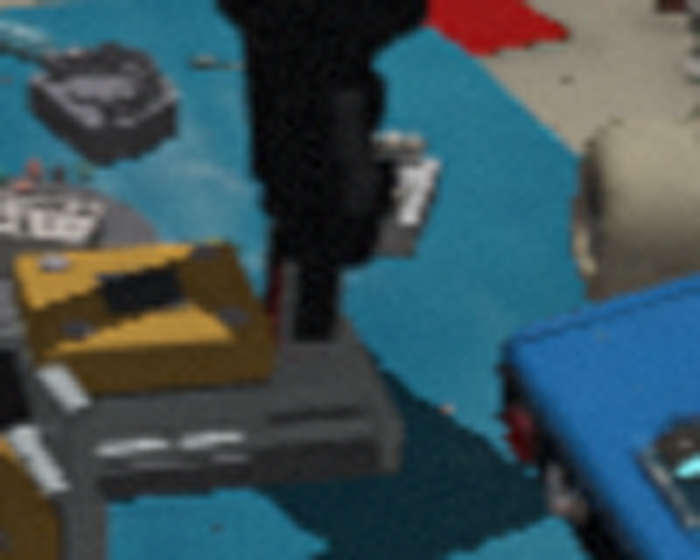

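```bash
python3 -m inch '[[[0,0,0.15],[0,0,0],0],[[0,0,0.25],[0,0,0],0],[[0,0,0.25],[0,0,0],0]]' 40
python3 -m inch '[[[0,0,0],[0,0,0],0.4],[[0,0,0],[0,0,0],0.5],[[0,0,0],[0,0,0],0.5],[[0,0,0],[0,0,0],0.5],[[0,0,-1.5],[0,0,0],0.5],[[0,0,-4],[0,0,0],0.5],[[0,0,-7],[0,0,0],0.5],[[0,0,-10],[0,0,0],0.5],[[0,0,-13],[0,0,0],0.5],[[2,-4,-14],[0,0,0],0.5],[[4,-8,-15],[0,0,0],0.5],[[5,-12,-15],[0,0,0],0.5],[[6,-16,-15],[0,0,0],0.5],[[7,-20,-15],[0,0,0],0.5],[[7,-20,-15],[0,0,0],0.5]]'
python3 - <<'E'
from h import *
for n in("side","top"):
    im=viewer.snapshot(n)[:,:,::-1];cv2.imwrite(f"pics/{n}11.png",im)
cv2.imwrite("pics/side11c.png",cv2.resize(cv2.imread("pics/side11.png")[150:270,280:420],None,fx=5,fy=5,interpolation=cv2.INTER_CUBIC))
cv2.imwrite("pics/top11c.png",cv2.resize(cv2.imread("pics/top11.png")[100:240,180:440],None,fx=3,fy=3,interpolation=cv2.INTER_CUBIC))
E
```

```text
time: 17.05
tool_pos: [602.4, 331.4, 45.6]
tcp_rot: [-180.0, -0.0, -178.7]
ft_force: [-1.2, -0.6, -0.3]
finger_gap: 16.8
time: 18.55
tool_pos: [536.5, 125.8, 197.3]
tcp_rot: [-179.9, 0.1, -178.9]
ft_force: [0.1, 0.3, 0.3]
finger_gap: 42.3
```

View pics/side11c.png

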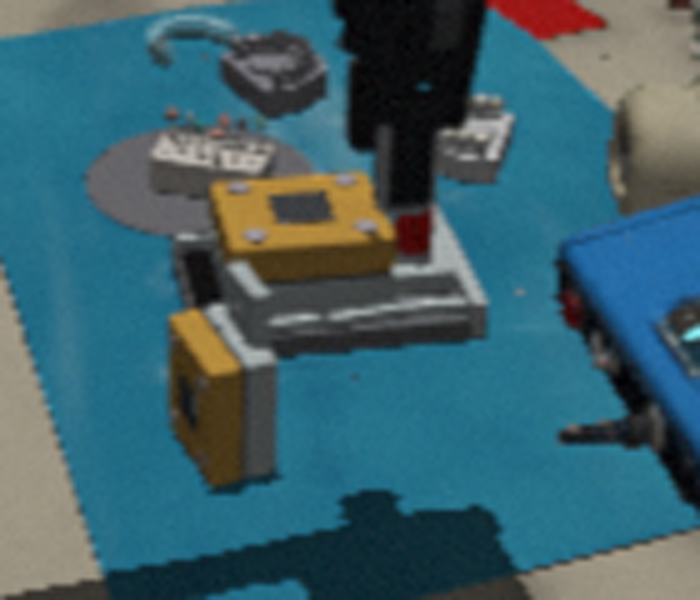

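View pics/top11c.png

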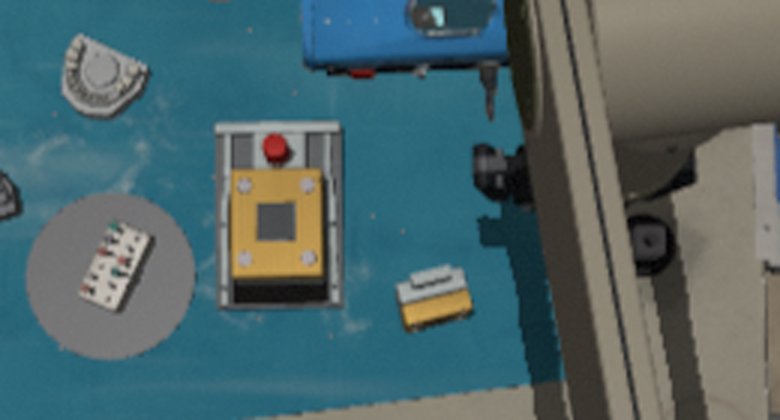

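The screw stands in the lug (knob at top crop (276,149)), the flask is home and the bur block is in place. I'll clear the arm for one last unobstructed check of seating height and the wax block.

```bash
python3 -m inch '[[[2,0,-1],[0,0,0],0.5],[[5,0,-2],[0,0,0],0.5],[[8,0,-3],[0,0,0],0.5],[[11,0,-3],[0,0,0],0.5],[[13,0,-3],[0,0,0],0.5],[[14,0,-3],[0,0,0],0.5],[[14,0,-3],[0,0,0],0.5],[[14,0,-3],[0,0,0],0.5]]'
python3 - <<'E'
from h import *
for n in("side","top"):
    im=viewer.snapshot(n)[:,:,::-1];cv2.imwrite(f"pics/{n}12.png",im)
s=cv2.imread("pics/side12.png")
cv2.imwrite("pics/side12c.png",cv2.resize(s[150:310,280:450],None,fx=3.5,fy=3.5,interpolation=cv2.INTER_CUBIC))
cv2.imwrite("pics/side12z.png",cv2.resize(s[175:215,340:390],None,fx=12,fy=12,interpolation=cv2.INTER_CUBIC))
for z in (25,29,59): print(z,[round(float(v),1) for v in proj("side",[602.5,331.3,z])])
E
```

```text
time: 19.45
tool_pos: [397.8, 127.2, 226.3]
tcp_rot: [180.0, 0.1, -178.7]
ft_force: [0.6, 0.3, 0.2]
finger_gap: 42.6
25 [362.8, 199.8]
29 [362.9, 198.5]
59 [363.6, 188.4]
```

View pics/side12c.png

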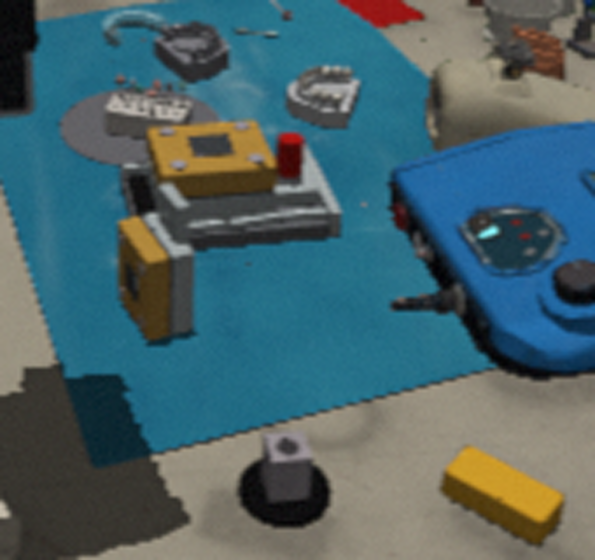

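View pics/side12z.png

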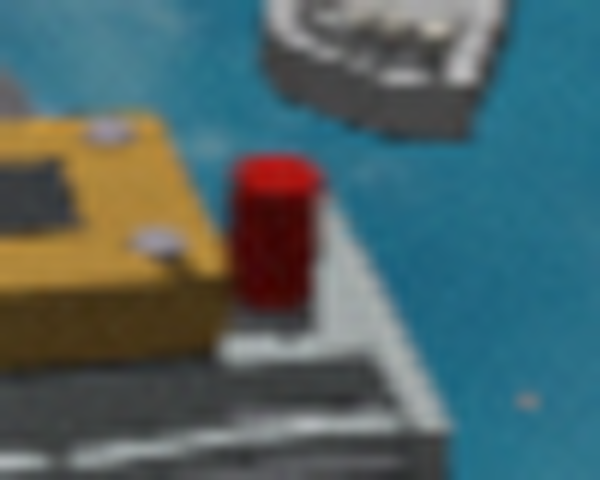

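View pics/top12.png

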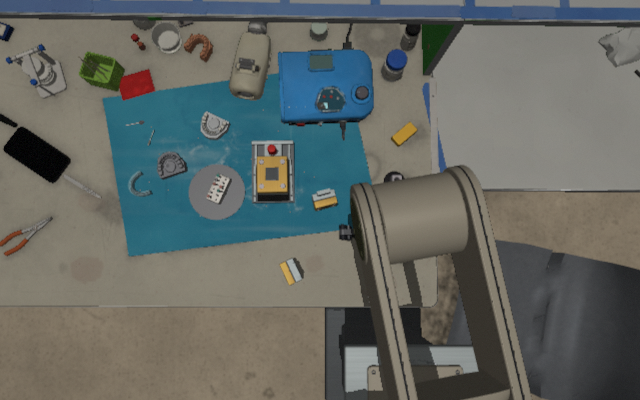

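Knob top's centre is at side (362.7,189.4), against (363.6,188.4) predicted for a collar seated on the lug, so it is fully in. The wax block is still at top (404,134) and the bur block at (217,188), both unmoved. I'll hand in.

```bash
python3 -c "
from bench import r
print(r.hand_in())"
```

```text
the job is handed in; nothing more can be done
None
```

The job is done and handed in at about 19.5 s on the clock:
- **Flask:** I tipped it over the lip with a slow push high on the brass face, using about 3 N and no lifting. I then slid it home against the end stop. Pressing on to 21 N moved it no further.
- **Thumbscrew:** I lifted it from its stand and lowered it through both holes with no noticeable contact force. I released it with the collar about at the lug.

**Last checks:**
- **Holes:** before the screw went in, the blue mat showed through both, so they were in line.
- **Screw:** the knob's top appeared about 1 px (2–3 mm) from where a fully seated screw should be, slightly low rather than high. That is within the calibration's accuracy, so I take it as seated.
- **Surroundings:** the bur block, wax block and smaller flasks were in their original places, and the gripper was clear of everything.

**Disagreements:**
- The two cameras differed by 2–5 mm on some points. I settled the hole's position by comparing the screw tip with the hole in the side view.
- The gripper read 16.6 mm on the 18 mm knob, but the grip held.

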